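Weigh in the plant-feed bottles

TASK

Weigh in the growing club's feed bottles: first clear the stack of two fibre pots off the scale and stand it on the cork mat, then stand all the tall dosing bottles together upright on the bare pan, let go, and press the record button fully down and release it. Then move every bottle into the white tray, all standing upright, with the pots still standing on the mat and the other things on the table left where they are.

Things in the scene. Friction and masses are not known exactly. Their poses are not given: they have to be found in the camera images.
- pan (a point): centre of the top face of the scale's bare steel pan, 160 mm along its x by 170 mm along its y, 20 mm above the table. Fixed; the scale may be on the left or right. z up. Beyond the pan's far (+x) edge, from 82 to 162 mm from this point, is the scale's grey console, 26 mm high, with a small dark display and the record button
- record_top (a point): centre of the top face of the scale's round white record button, 28 mm across, in a black housing on the console; it faces up and is pushed straight down, 6 mm of travel, about 5 N for fully down, and springs back
- record (a joint): travel of the record button: 0 up, 0.006 m fully down
- tray_floor (a point): centre of the inside floor of the shallow white delivery tray (inside 200 mm along its x by 170 mm along its y; floor 5 mm above the table, rim 12 mm above the table). Fixed; on the other side from the scale. z up
- mat: square cork mat lying fixed on the table near the robot, 130 mm by 130 mm, 3 mm thick; origin at the centre of its underside
- pots_mid (a point): the stack of two nested brown fibre pots filled with dark compost, loose, 68 mm tall, 56 mm across the foot, 60 to 62 mm across from 30 mm up to the top, bottom-heavy, about 180 g; this point is on its axis half-way up, 34 mm above its underside, z along its axis (up). It starts standing on the scale's pan
- bottle1_mid (a point): tall top-heavy dosing bottle, loose, 150 mm tall: black round foot 34 mm across and 6 mm thick, slim amber body 26 mm across, then from 90 mm up to its top a heavy grey dosing head 40 mm across; about 160 g with its centre of mass 103 mm up, so it topples when it leans more than about 9 degrees. This point is on its axis half-way up (75 mm above the underside), z along its axis (up). Two or three such bottles are there; an absent one reads None
- bottle2_mid (a point): another bottle just like bottle1 (same sizes and point), or None when absent
- bottle3_mid (a point): another bottle just like bottle1 (same sizes and point), or None when absent
- jar: small jar, 38 mm across, 55 mm tall, loose, origin at the centre of its underside; not part of the job, leave it where it is
- cup: green cup, 56 mm across, 60 mm tall, loose, origin at the centre of its underside; not part of the job, leave it where it is
- spare_pot: single fibre pot, 62 mm across, 56 mm tall, loose, origin at the centre of its underside; not part of the job, leave it where it is
- seedbox: yellow seed box 50 x 80 x 40 mm, loose, origin at the centre of its underside; not part of the job, leave it where it is
- eraser: grey rubber eraser 25 x 50 x 14 mm, loose, origin at the centre of its underside; not part of the job, leave it where it is

How it is judged (in metres and radians):
On the way, in this order (a step that is already met when the one before it is completed fails the run):
1. the pot stack stands upright on the cork mat, released (x of pots_mid in the frame of mat between -0.041 and 0.041 m and y of pots_mid in the frame of mat between -0.041 and 0.041 m and z of pots_mid in the frame of mat between 0.032 and 0.042 m and angle between pots_mid's own z axis and vertical below 0.1 rad and linear speed of pots below 0.02 m/s and contact force between the fingers and pots below 0.05 N), for 0.2 s.
2. all bottles stand upright together on the scale's pan, released and at rest, the pots off the pan (x of bottle1_mid in the frame of pan between -0.066 and 0.066 m and y of bottle1_mid in the frame of pan between -0.071 and 0.071 m and z of bottle1_mid in the frame of pan between 0.07 and 0.079 m and angle between each of bottle1_mid, bottle2_mid, bottle3_mid's own z axis and vertical below 0.08 rad and x of bottle2_mid in the frame of pan between -0.066 and 0.066 m and y of bottle2_mid in the frame of pan between -0.071 and 0.071 m and z of bottle2_mid in the frame of pan between 0.07 and 0.079 m and x of bottle3_mid in the frame of pan between -0.066 and 0.066 m and y of bottle3_mid in the frame of pan between -0.071 and 0.071 m and z of bottle3_mid in the frame of pan between 0.07 and 0.079 m and linear speed of each of bottle1, bottle2, bottle3 below 0.02 m/s and contact force between the fingers and bottle1 below 0.05 N and contact force between the fingers and bottle2 below 0.05 N and contact force between the fingers and bottle3 below 0.05 N and (horizontal distance between pots_mid and pan above 0.125 m or z of pots_mid in the frame of pan below 0.022 m)), for 0.3 s.
3. the record button is pressed fully down with all bottles standing on the pan and the pots off it (x of bottle1_mid in the frame of pan between -0.066 and 0.066 m and y of bottle1_mid in the frame of pan between -0.071 and 0.071 m and z of bottle1_mid in the frame of pan between 0.07 and 0.079 m and angle between each of bottle1_mid, bottle2_mid, bottle3_mid's own z axis and vertical below 0.08 rad and x of bottle2_mid in the frame of pan between -0.066 and 0.066 m and y of bottle2_mid in the frame of pan between -0.071 and 0.071 m and z of bottle2_mid in the frame of pan between 0.07 and 0.079 m and x of bottle3_mid in the frame of pan between -0.066 and 0.066 m and y of bottle3_mid in the frame of pan between -0.071 and 0.071 m and z of bottle3_mid in the frame of pan between 0.07 and 0.079 m and (horizontal distance between pots_mid and pan above 0.125 m or z of pots_mid in the frame of pan below 0.022 m) and value of joint record above 0.0048 m), for 0.05 s.
4. the record button is released again with all bottles still standing on the pan (x of bottle1_mid in the frame of pan between -0.066 and 0.066 m and y of bottle1_mid in the frame of pan between -0.071 and 0.071 m and z of bottle1_mid in the frame of pan between 0.07 and 0.079 m and angle between each of bottle1_mid, bottle2_mid, bottle3_mid's own z axis and vertical below 0.08 rad and x of bottle2_mid in the frame of pan between -0.066 and 0.066 m and y of bottle2_mid in the frame of pan between -0.071 and 0.071 m and z of bottle2_mid in the frame of pan between 0.07 and 0.079 m and x of bottle3_mid in the frame of pan between -0.066 and 0.066 m and y of bottle3_mid in the frame of pan between -0.071 and 0.071 m and z of bottle3_mid in the frame of pan between 0.07 and 0.079 m and value of joint record below 0.0015 m), for 0.1 s.
At the end, for the whole second after the job is handed in: every bottle present stands upright (within 0.08 rad) on the floor of the white tray with its whole foot inside, released and at rest; the pot stack stands upright with its whole foot on the cork mat, released and at rest; the record button is up (all of step 1 and x of bottle1_mid in the frame of tray_floor between -0.085 and 0.085 m and y of bottle1_mid in the frame of tray_floor between -0.07 and 0.07 m and z of bottle1_mid in the frame of tray_floor between 0.07 and 0.079 m and angle between each of bottle1_mid, bottle2_mid, bottle3_mid's own z axis and vertical below 0.08 rad and x of bottle2_mid in the frame of tray_floor between -0.085 and 0.085 m and y of bottle2_mid in the frame of tray_floor between -0.07 and 0.07 m and z of bottle2_mid in the frame of tray_floor between 0.07 and 0.079 m and x of bottle3_mid in the frame of tray_floor between -0.085 and 0.085 m and y of bottle3_mid in the frame of tray_floor between -0.07 and 0.07 m and z of bottle3_mid in the frame of tray_floor between 0.07 and 0.079 m and linear speed of each of bottle1, bottle2, bottle3 below 0.02 m/s and contact force between the fingers and bottle1 below 0.05 N and contact force between the fingers and bottle2 below 0.05 N and contact force between the fingers and bottle3 below 0.05 N and value of joint record below 0.0015 m); the robot touches nothing.
It fails at once if the jar is moved more than 35 mm (distance of jar from where it was at the start of the episode above 0.035 m).
It fails at once if the cup is moved more than 35 mm (distance of cup from where it was at the start of the episode above 0.035 m).
It fails at once if the spare pot is moved more than 35 mm (distance of spare_pot from where it was at the start of the episode above 0.035 m).
It fails at once if the seedbox is moved more than 35 mm (distance of seedbox from where it was at the start of the episode above 0.035 m).
It fails at once if the eraser is moved more than 35 mm (distance of eraser from where it was at the start of the episode above 0.035 m).
Of bottle1, bottle2, bottle3 only 2 to 3 are there at a start; the rules pass over those that are not, and their reading is None.
At some moment in a run one of pots may be knocked a few centimetres aside while the robot is not near it.
Once in a run the grip may slacken for a moment while it holds something.
It also fails if it takes over 210 s, if anything falls off the work surface, if the arm or the gripper's body presses on something with over 40 N, if the wrist force passes 120 N, or if a joint passes its speed limit or range.

ROBOT

A 6-joint arm with a two-finger parallel gripper is mounted at the origin on the work surface. World frame = base frame: x ahead of the robot, y to its left, z up, the work surface at z = 0. Lengths are in mm, angles in rad, forces in N, time in s.
With the tool pointing down it reaches from about 350 to 775 mm from the base axis. Payload 7.3 kg.
Tool frame: the origin (TCP) lies midway between the tips of the shut fingers; the grasp point (between the pads) lies 19 mm behind it; z points along the fingers, y is the line along which they close (so a half turn about z gives the same grasp; the last joint's range is limited). The gripper opens to 92 mm and grips with 3 to 60 N. Pads are 19 mm wide; open, the fingers measure 130 mm over their backs; the gripper's body (75 mm by 190 mm) begins 47 mm behind the grasp point.
Start: joints at [1.008, 0.342, 1.524, -0, 1.275, -0.146], TCP at [212.527, 480.08, 226.741] pointing down, gripper open.
Joint ranges: [-2.53, 2.53], [-0.77, 2.02], [0.04, 2.7], [-1, 4.14], [0.28, 2.66], [-3.11, 3.11]. Speed limits (rad/s): [2.57, 2.57, 3.14, 3.14, 3.14, 3.14].

INTERFACE

Orientations are given as [roll, pitch, yaw] about the fixed x, y, z axes, in that order (R = Rz(yaw) Ry(pitch) Rx(roll)).
In Python, from plant import bot gives the robot as it stands.
- The arm moves only by the tool jog_arm, never from a script. Its arguments are lists of equal length, an entry for each row: "dp": the shift along the tool's x, y, z in m, a list of three; "twist": the turn about the tool's z in degrees. A call has 1 to 10 rows; each row shifts and turns the commanded pose from where the row before left it, along the tool's axes as they then stand; what a row does not reach is not made up. A row lasts 1/8 s, in which the tool goes at most 62.5 mm and 10.7 degrees, less where a joint would pass 70% of its speed; a pose out of reach is approached as far as the arm can. A call is refused whole if a number of a shift passes 0.0625 or a number of a turn 10.7, either way. A call with a gripper value outside its range is refused whole. "jaw" is the finger opening in m, from 0 to 0.0918, set as the call begins (left out, the last holds). The fingers move at their own pace and stop on an object; the grip force is fixed at half the most. Time passes only in rows, so rows that do not move let the fingers close. It gives the time, the measured TCP pose, the force, the opening and the grip force at its end, in the units of the state.
- bot.get_obs(): the state, without advancing time (a new reading comes with each control period).
- bot.capture(name): name is "scene" or "top" or "wrist"; returns the picture (384x512x3 uint8, blue, green, red); there is no depth.
- bot.camera_params(name): a dict with "fx", "fy", "cx", "cy" (pixels), "k1" (the pictures are not rectified: a ray, as slopes to the right and down, at radius r is drawn at 1 + k1 r^2 times it, then the intrinsics apply), "R" (3x3) and "t" (3): a world point X has camera coordinates R X + t. Camera axes: x right, y down, z forward; pixel columns grow to the right and rows downward; lengths in mm; the calibration is good to about 2 mm. A picture is of the moment at which its call begins: read the wrist's pose just before it. camera_params takes no time and is no camera call; for the wrist camera it gives the pose at the moment of the call.
- bot.close_job(): hands the job in; it is judged then, once.
Trained networks look in the newest picture that a camera, given by its name, has taken for a name from the list of things; names that differ only in an ending like _2 or _b are one class to them, and where a whole thing is asked for, a point or a joint stands for the part that bears it (a point fixed in the world has none). Each returns a list of dicts, best first, with "confidence" (0 to 1); they miss things now and then, are a little off and sometimes report something else, mostly with a low value. They report only what shows in the picture. A call takes as long as a camera call.
- bot.find_in(camera, label): "bbox" ([centre column, centre row, width, height] in pixels, round what is visible of it).
- bot.masks_of(camera, label): "pixels" (384x512 bool, what is visible of it) and "bbox" ([centre column, centre row, width, height] in pixels, round what is visible of it).
The state is a dict: "time": time; "joint_positions": joint angles; "dq": joint speeds; "tau": joint torques, N m; "tool_pos": TCP position; "tcp_rot": TCP orientation; "contact_force": force on the tool from outside, world axes, zero at the start; "moment": the same for the moment, N m; "grip_width": finger opening in mm; "finger_force": force on a finger pad.
Only numpy, scipy, OpenCV 4.12 (cv2) and the standard library are available. Lean on these libraries where they do the work, as an engineer would, in place of code of your own. Each camera call takes 0.05 s, during which the arm holds its last target. There are 200 camera calls.

## Working session

There is one attempt and no reset: what is moved stays moved. The work goes in short steps, Python scripts to look and compute and a tool call to move; the robot and the scene stay as the last step left them, time stands still between calls to the robot, and variables do not carry over. Pictures are saved under pics/ and viewed, at most 17 in all, crops included, and the job is handed in when it is done.

Besides the shell and the picture viewer there is one more tool, called after "Call:" as name(argument=value, ...) on one line, values as JSON. jog_arm: Moves the arm, as the interface text tells. Its arguments: {"type":"object","properties":{"dp":{"type":"array"},"twist":{"type":"array"},"jaw":{"type":"number"}},"required":["dp","twist"]}

```bash
mkdir -p pics; cat > h.py <<'E'
import numpy as np, cv2
from plant import bot
def ray(cam,u,v,P=None):
    P=P or bot.camera_params(cam); K=np.array([[P['fx'],0,P['cx']],[0,P['fy'],P['cy']],[0,0,1.]])
    n=cv2.undistortPoints(np.array([[[u,v]]],float),K,np.array([P['k1'],0,0,0.]))[0,0]
    R=np.array(P['R']);t=np.array(P['t'])
    return -R.T@t, R.T@np.array([n[0],n[1],1.])
def at(cam,u,v,z,P=None):
    c,d=ray(cam,u,v,P); return (c+d*(z-c[2])/d[2]).round(1)
def proj(cam,X,P=None):
    P=P or bot.camera_params(cam); x=np.array(P['R'])@np.array(X,float)+np.array(P['t'])
    a,b=x[0]/x[2],x[1]/x[2]; s=1+P['k1']*(a*a+b*b)
    return np.array([P['fx']*a*s+P['cx'],P['fy']*b*s+P['cy']]).round(1)
E
python3 - <<'E'
from h import *
o=bot.get_obs(); print(o['tool_pos'],o['tcp_rot'],o['grip_width'])
for c in ['scene','top']:
    P=bot.camera_params(c); R=np.array(P['R']); print(c,P['fx'],-R.T@np.array(P['t']),R[2])
    cv2.imwrite(f'pics/{c}0.png',bot.capture(c))
for l in ['pan','record','tray_floor','mat','pots_mid','bottle1_mid','jar','cup','spare_pot','seedbox','eraser']:
    for c in ['top','scene']:
        try: print(l,c,[(round(d['confidence'],2),np.round(d['bbox']).tolist(),at(c,*d['bbox'][:2],0)[:2].tolist()) for d in bot.find_in(c,l)][:4])
        except Exception as e: print(l,c,e)
E
```

```text
[212.30150881 479.68798225 226.02449871] [-3.14000230e+00 -2.28791415e-04  2.72477998e+00] 91.82369057646248
scene 476.04627302521845 [1444.97507113  252.56226439  678.00689952] [-0.80835787 -0.2179472  -0.54686065]
top 471.7107474215192 [ 467.90117113   -7.53796433 1088.30875579] [ 0.08001833  0.00786691 -0.99676235]
pan top [(0.75, [381.0, 215.0, 81.0, 111.0], [497.7, -285.6])]
pan scene [(0.68, [151.0, 193.0, 103.0, 56.0], [506.6, -292.3])]
record top [(0.6, [401.0, 177.0, 14.0, 8.0], [585.6, -332.3])]
record scene [(0.61, [124.0, 194.0, 12.0, 10.0], [528.0, -358.1]), (0.44, [262.0, 194.0, 59.0, 28.0], [428.4, -13.6])]
tray_floor top [(0.91, [134.0, 222.0, 85.0, 98.0], [476.3, 283.0]), (0.19, [110.0, 156.0, 28.0, 28.0], [629.0, 343.5])]
tray_floor scene [(0.6, [382.0, 223.0, 83.0, 66.0], [474.1, 296.9])]
mat top [(0.64, [264.0, 248.0, 57.0, 62.0], [419.8, -16.6])]
mat scene [(0.83, [261.0, 191.0, 60.0, 31.0], [416.6, -20.3])]
pots_mid top [(0.77, [393.0, 229.0, 41.0, 26.0], [466.5, -311.4]), (0.71, [201.0, 93.0, 30.0, 31.0], [780.3, 135.3])]
pots_mid scene [(0.24, [292.0, 272.0, 3
[... 323 characters left out ...]
3, 347.0])]
jar scene [(0.73, [180.0, 156.0, 14.0, 17.0], [292.6, -302.2])]
cup top [(0.89, [111.0, 155.0, 27.0, 26.0], [631.4, 342.4])]
cup scene [(0.58, [400.0, 252.0, 31.0, 38.0], [571.7, 341.3]), (0.36, [380.0, 225.0, 83.0, 67.0], [481.7, 293.6])]
spare_pot top [(0.88, [199.0, 95.0, 33.0, 31.0], [775.9, 138.8])]
spare_pot scene [(0.6, [292.0, 273.0, 35.0, 18.0], [706.9, 126.7])]
seedbox top [(0.85, [307.0, 108.0, 38.0, 30.0], [746.6, -114.0])]
seedbox scene [(0.88, [178.0, 257.0, 44.0, 34.0], [723.8, -122.2]), (0.29, [157.0, 169.0, 23.0, 35.0], [385.6, -332.9])]
eraser top [(0.5, [252.0, 109.0, 21.0, 22.0], [743.6, 13.4])]
eraser scene [(0.52, [402.0, 254.0, 30.0, 34.0], [577.7, 345.0])]
```

View pics/top0.png

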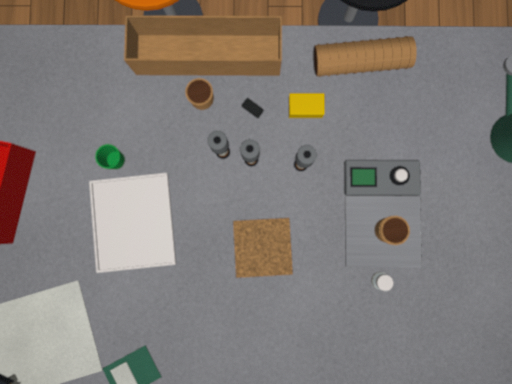

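View pics/scene0.png

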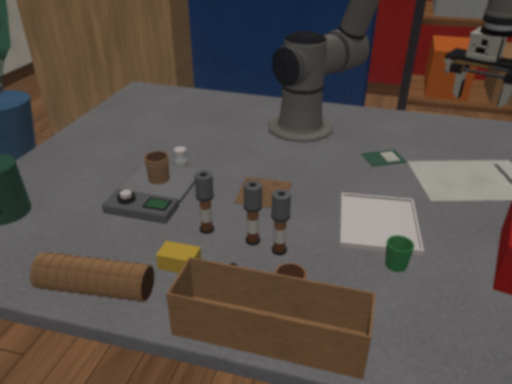

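The top view shows three bottles, with heads at (217,142), (250,150) and (306,156). The pots are at (394,230) on the pan, and the scale is at the right with its button at (401,175). The mat is at (263,247), the tray at (132,222) and the jar at (385,282). The scene view agrees.

```bash
python3 - <<'E'
from h import *
img=bot.capture('top'); P=bot.camera_params('top')
hsv=cv2.cvtColor(img,cv2.COLOR_BGR2HSV)
big=cv2.resize(img[120:300,80:440],None,fx=2.2,fy=2.2,interpolation=cv2.INTER_CUBIC); cv2.imwrite('pics/crop.png',big)
def corners(m,z):
    r=cv2.minAreaRect(cv2.findNonZero(m)); b=cv2.boxPoints(r); return [at('top',*p,z)[:2].tolist() for p in b], at('top',*r[0],z)
for l,z in [('mat',3),('tray_floor',10),('pan',20),('pots_mid',88),('bottle1_mid',150),('jar',55)]:
    for d in bot.masks_of('top',l)[:4]:
        m=d['pixels'].astype(np.uint8); 
        print(l,round(d['confidence'],2),np.round(d['bbox']).tolist(),corners(m,z))
for n,p in dict(b1=(217,140),b2=(250,146.5),b3=(307,153)).items():
    X=at('top',*p,150); print(n,X, 'scene top/foot',proj('scene',X),proj('scene',[X[0],X[1],0]))
for d in bot.masks_of('top','bottle1_mid'): pass
bot.capture('scene')
for d in bot.masks_of('scene','bottle1_mid'): print(np.round(d['bbox']),d['confidence'])
print('btn',at('top',401,175,30))
E
```

```text
mat 0.86 [261.0, 248.0, 55.0, 59.0] ([[482.6, 59.2], [489.8, -74.6], [361.5, -80.8], [354.4, 51.7]], array([421.8, -11.1,   3. ]))
tray_floor 0.64 [135.0, 224.0, 84.0, 102.0] ([[571.1, 390.7], [589.7, 208.6], [381.9, 184.1], [363.3, 363.4]], array([475.7, 286.5,  10. ]))
pan 0.77 [383.0, 213.0, 83.0, 112.0] ([[623.9, -197.3], [625.3, -372.9], [381.3, -368.2], [379.9, -195.8]], array([ 501.5, -283.5,   20. ]))
pan 0.62 [399.0, 175.0, 14.0, 12.0] ([[601.8, -311.0], [602.0, -338.3], [574.6, -337.8], [574.4, -310.6]], array([ 588.2, -324.4,   20. ]))
pan 0.27 [306.0, 105.0, 39.0, 29.0] ([[718.3, -64.9], [782.3, -67.6], [778.8, -154.5], [714.9, -151.4]], array([ 748.5, -109.6,   20. ]))
pots_mid 0.79 [394.0, 231.0, 38.0, 24.0] ([[492.9, -247.9], [493.5, -321.9], [436.7, -320.9], [436.1, -247.3]], array([ 464.7, -284.5,   88. ]))
bottle1_mid 0.6 [217.0, 143.0, 23.0, 26.0] ([[639.4, 109.2], [667.2, 82.4], [627.7, 42.6], [600.1, 69.3]], array([633.5,  75.8, 150. ]))
jar 0.61 [381.0, 281.0, 20.0, 18.0] ([[357.5, -241.4], [382.3, -266.5], [350.5, -298.6], [325.8, -273.4]], array([ 354., -270.,   55.]))
jar 0.33 [393.0, 228.0, 40.0, 25.0] ([[495.9, -255.8], [496.5, -332.3], [435.6, -331.3], [435.0, -255.2]], array([ 465.7, -293.6,   55. ]))
b1 [641.7  81.  150. ] scene top/foot [280.2 193.5] [278.  250.3]
b2 [628.9  14.4 150. ] scene top/foot [250.7 185.6] [250.8 241.6]
b3 [ 616.5 -100.1  150. ] scene top/foot [201.7 174.9] [205.4 230.1]
[281. 223.  23.  65.] 0.88
btn [ 587.1 -323.7   30. ]
```

View pics/crop.png

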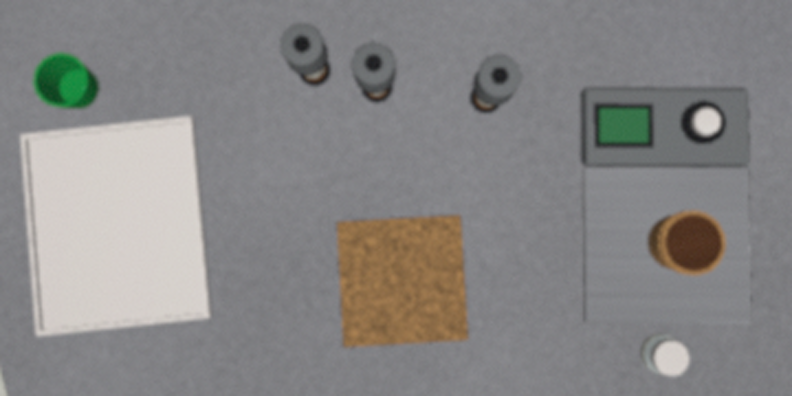

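```bash
python3 - <<'E'
from h import *
f=lambda x,y,z:at('top',80+x/2.2,120+y/2.2,z)
for n,p in dict(b1=(302,44,150),b2=(373,63.5,150),b3=(500,75,150),pots=(694,243,88),btn=(707,122,30)).items():
    X=f(*p); print(n,X,'scene',proj('scene',X),proj('scene',[X[0],X[1],0]))
for n,c,z in [('mat',[(338,222),(461,215),(468,339),(344,347)],3),('tray',[(21,134),(191,117),(209,318),(37,335)],12),('scale',[(583,88),(749,88),(750,322),(584,322)],22)]:
    q=np.array([f(*p,z)[:2] for p in c]); print(n,q.tolist(),q.mean(0), np.degrees(np.arctan2(*(q[0]-q[3])[::-1])))
E
```

```text
b1 [641.7  80.5 150. ] scene [280.  193.4] [277.8 250.2]
b2 [624.1  15.3 150. ] scene [251.8 184.5] [251.8 240.4]
b3 [ 614.3 -100.7  150. ] scene [201.8 174.4] [205.5 229.5]
pots [ 462.8 -292.8   88. ] scene [154.7 156. ] [158.4 184.9]
btn [ 586.1 -324.5   30. ] scene [123.3 198. ] [125.1 208.1]
mat [[481.1, 53.8], [489.5, -74.5], [361.5, -82.2], [352.2, 46.0]] [421.075 -14.225] 3.462861092768556
tray [[570.0, 386.2], [589.2, 208.3], [381.3, 184.9], [362.2, 362.1]] [475.675 285.375] 6.615431983914446
scale [[621.4, -199.2], [622.7, -370.9], [382.9, -367.4], [381.5, -198.7]] [ 502.125 -284.05 ] -0.11941579106081318
```

Call:
jog_arm(dp=[[0,0,0],[0,0,0],[0,0,0],[0,0,0],[0,0,0],[0,0,0],[0,0,0]], twist=[10,10,10,10,10,10,6.1], jaw=0.0918)

```text
time: 2.58
tool_pos: [212.5, 480.1, 226.7]
tcp_rot: [3.142, -0.0, 1.567]
contact_force: [0.4, -0.4, -0.2]
grip_width: 91.7
finger_force: 0.0
```

Call:
jog_arm(dp=[[-0.03,0.05,0],[-0.03,0.05,0],[-0.03,0.05,0],[-0.03,0.05,0],[-0.03,0.05,0],[-0.06,0,0],[-0.06,0,0],[-0.06,0,0],[-0.06,0,0],[-0.06,0,0]], twist=[0,0,0,0,0,0,0,0,0,0])

```text
time: 3.82
tool_pos: [462.5, 28.3, 227.0]
tcp_rot: [3.141, 0.0, 1.571]
contact_force: [1.1, -0.4, -0.3]
grip_width: 91.6
finger_force: 0.0
```

Call:
jog_arm(dp=[[-0.06,0,0],[-0.06,0,0],[-0.06,0,0],[-0.06,0,0],[-0.06,0,0],[-0.023,0,0],[0,0,0],[0,0,0]], twist=[0,0,0,0,0,0,0,0])

```text
time: 4.82
tool_pos: [462.8, -291.4, 226.6]
tcp_rot: [-3.141, -0.001, 1.572]
contact_force: [0.1, 0.3, -0.0]
grip_width: 91.7
finger_force: 0.0
```

Check with the wrist camera.

```bash
python3 - <<'E'
from h import *
P=bot.camera_params('wrist'); im=bot.capture('wrist'); cv2.imwrite('pics/w1.png',im)
R=np.array(P['R']); print(-R.T@np.array(P['t']),R[2])
for d in bot.masks_of('wrist','pots_mid')[:3]: print(d['confidence'],np.round(d['bbox']),at('wrist',*d['bbox'][:2],88,P))
E
```

```text
[ 463.17310254 -217.01260935  384.84737771] [ 5.85481170e-04 -2.76670607e-01 -9.60964636e-01]
0.57 [255. 178.  62.  61.] [ 464.  -291.6   88. ]
```

View pics/w1.png

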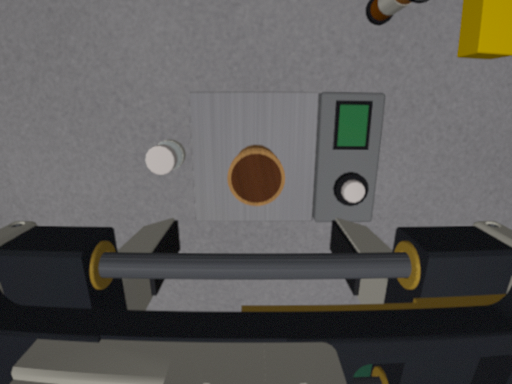

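The pots sit at (256,178) in the wrist view, which gives (464,-292), and the button is at (352,190). I'll descend and grip.

Call:
jog_arm(dp=[[0,0.001,0.045],[0,0,0.045],[0,0,0.04],[0,0,0.03],[0,0,0.018],[0,0,0]], twist=[0,0,0,0,0,0])

```text
time: 5.68
tool_pos: [463.4, -291.1, 47.8]
tcp_rot: [-3.14, -0.002, 1.573]
contact_force: [-0.8, 0.2, 0.3]
grip_width: 91.7
finger_force: 0.0
```

Call:
jog_arm(dp=[[0,0,0],[0,0,0],[0,0,0],[0,0,0],[0,0,0]], twist=[0,0,0,0,0], jaw=0.0)

```text
time: 6.3
tool_pos: [464.1, -293.0, 49.2]
tcp_rot: [3.141, 0.0, 1.571]
contact_force: [0.3, 0.3, 4.3]
grip_width: 59.3
finger_force: 30.0
```

Call:
jog_arm(dp=[[0,0,-0.02],[0,0,-0.03],[0,0,-0.02],[0.035,-0.005,0],[0.04,-0.006,0],[0.04,-0.006,0],[0.04,-0.006,0],[0.04,-0.007,0],[0.04,-0.006,0],[0.035,-0.005,0]], twist=[0,0,0,0,0,0,0,0,0,0])

```text
time: 7.55
tool_pos: [421.9, -21.5, 118.4]
tcp_rot: [-3.141, -0.0, 1.571]
contact_force: [1.3, 0.5, -2.2]
grip_width: 59.5
finger_force: 30.0
```

Call:
jog_arm(dp=[[0.009,-0.002,0],[0,0,0],[0,0,0]], twist=[0,0,0])

```text
time: 7.92
tool_pos: [421.1, -14.8, 118.7]
tcp_rot: [3.141, 0.0, 1.57]
contact_force: [-0.7, -0.4, -1.8]
grip_width: 59.4
finger_force: 30.0
```

Call:
jog_arm(dp=[[0,0,0.03],[0,0,0.03],[0,0,0.015],[0,0,0.006],[0,0,0.004],[0,0,0]], twist=[0,0,0,0,0,0])

```text
time: 8.68
tool_pos: [421.0, -14.1, 34.0]
tcp_rot: [3.141, 0.0, 1.571]
contact_force: [-0.2, -0.3, -1.5]
grip_width: 59.7
finger_force: 30.0
```

Call:
jog_arm(dp=[[0,0,0.0015],[0,0,0]], twist=[0,0])

```text
time: 8.93
tool_pos: [420.9, -13.8, 32.5]
tcp_rot: [3.141, 0.0, 1.571]
contact_force: [-1.0, 0.7, -2.5]
grip_width: 59.7
finger_force: 30.0
```

```bash
python3 - <<'E'
from h import *
cv2.imwrite('pics/s2.png',bot.capture('scene')[120:280,60:440].repeat(2,0).repeat(2,1))
E
```

```text
(no output)
```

View pics/s2.png

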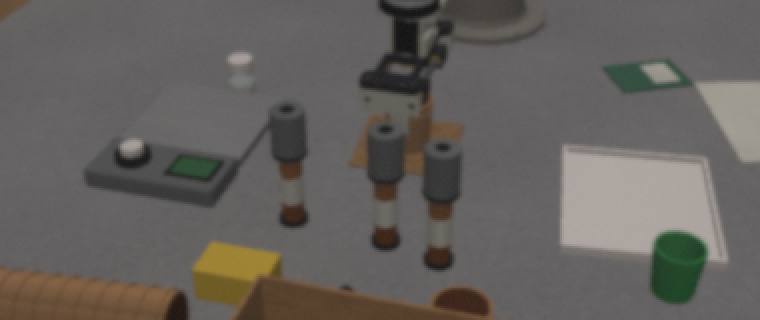

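The pots are over the mat, near (405,125) in the crop, and the bottles haven't moved. I'll lower until the force drops, then release.

Call:
jog_arm(dp=[[0,0,0.0015],[0,0,0],[0,0,0]], twist=[0,0,0])

```text
time: 9.35
tool_pos: [420.9, -13.8, 32.1]
tcp_rot: [3.14, 0.0, 1.571]
contact_force: [-4.5, 0.6, 17.3]
grip_width: 59.3
finger_force: 30.0
```

Call:
jog_arm(dp=[[0,0,0],[0,0,0],[0,0,0],[0,0,0],[0,0,0]], twist=[0,0,0,0,0], jaw=0.0918)

```text
time: 9.98
tool_pos: [420.7, -13.8, 30.6]
tcp_rot: [-3.142, -0.0, 1.571]
contact_force: [0.6, -0.8, 0.2]
grip_width: 91.8
finger_force: 0.0
```

Call:
jog_arm(dp=[[0,0,-0.02],[0,0,-0.05],[0,0,-0.06],[0,0,-0.06],[0,0,-0.01],[0,0,0]], twist=[0,0,0,0,0,0])

```text
time: 10.72
tool_pos: [420.6, -13.8, 230.6]
tcp_rot: [3.141, 0.0, 1.571]
contact_force: [-0.1, 0.4, -0.6]
grip_width: 91.7
finger_force: 0.0
```

Call:
jog_arm(dp=[[-0.022,0.048,0],[-0.022,0.048,0],[-0.022,0.048,0],[-0.021,0.049,0],[0,0,0],[0,0,0]], twist=[0,0,0,0,0,0])

```text
time: 11.48
tool_pos: [612.5, -100.3, 228.0]
tcp_rot: [-3.137, -0.002, 1.571]
contact_force: [0.5, 0.3, 0.3]
grip_width: 92.1
finger_force: 0.0
```

```bash
cat > look.py <<'E'
import sys
from h import *
P=bot.camera_params('wrist'); im=bot.capture('wrist'); cv2.imwrite(f'pics/{sys.argv[1]}.png',im)
print(bot.get_obs()['tool_pos'].round(1))
for d in bot.masks_of('wrist','bottle1_mid')[:4]:
    m=d['pixels'].astype(np.uint8); b=d['bbox']; print(round(d['confidence'],2),np.round(b).tolist(),at('wrist',*b[:2],120,P),'side rays', at('wrist',b[0],b[1]+b[3]/2-10,150,P))
for n,X in dict(b1=(641.7,80.5,150),b2=(624,15.3,150),b3=(614.3,-100.7,150)).items(): print(n,proj('wrist',X,P),proj('wrist',X[:2]+(90,),P),proj('wrist',X[:2]+(0,),P))
E
python3 look.py w2
```

```text
[ 612.4 -100.2  229.1]
0.83 [286.0, 16.0, 43.0, 31.0] [639.1  48.8 120. ] side rays [636.3  36.4 150. ]
b1 [294.7 -42.7] [286.3 -11.1] [278.9  17.4]
b2 [269.5  50.8] [266.6  62.4] [264.   72.8]
b3 [256.5 195.5] [256.4 178.5] [256.3 162.5]
```

View pics/w2.png

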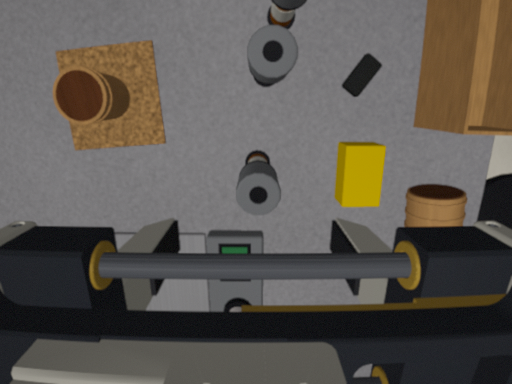

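The wrist view shows bottle 3's cap at (258,195), where I predicted it, and bottle 2's at (272,51). The pots' rim at (83,95) looks off-centre on the mat, so I'll check that.

```bash
python3 - <<'E'
from h import *
P=bot.camera_params('wrist')
print('pots',at('wrist',82,96,71,P),'mat centre', at('wrist',110,95,3,P),'b3',at('wrist',258.5,195,150,P),'b2',at('wrist',272.5,51,150,P))
E
```

```text
pots [424.7 -13.   71. ] mat centre [423.   -9.9   3. ] b3 [ 616.3 -100.7  150. ] b2 [626.7  15.7 150. ]
```

Call:
jog_arm(dp=[[0,0.002,0.04],[0,0,0.04],[0,0,0.025],[0,0,0.015],[0,0,0],[0,0,0]], twist=[0,0,0,0,0,0])

```text
time: 12.32
tool_pos: [616.4, -100.9, 112.2]
tcp_rot: [3.139, 0.001, 1.571]
contact_force: [-0.4, -0.4, 0.9]
grip_width: 92.1
finger_force: 0.0
```

Call:
jog_arm(dp=[[0,0,0],[0,0,0],[0,0,0],[0,0,0],[0,0,0],[0,0,0]], twist=[0,0,0,0,0,0], jaw=0.0)

```text
time: 13.08
tool_pos: [615.7, -100.7, 110.6]
tcp_rot: [-3.142, -0.0, 1.571]
contact_force: [0.3, 0.5, 0.1]
grip_width: 39.4
finger_force: 30.0
```

Call:
jog_arm(dp=[[0,0,-0.02],[0,0,-0.035],[-0.033,-0.024,0],[-0.033,-0.024,0],[-0.033,-0.024,0],[-0.033,-0.024,0],[-0.033,-0.024,0],[-0.033,-0.024,0],[-0.033,-0.022,0],[0,0,0]], twist=[0,0,0,0,0,0,0,0,0,0])

```text
time: 14.32
tool_pos: [448.2, -333.8, 165.4]
tcp_rot: [-3.141, -0.0, 1.567]
contact_force: [-0.7, 0.5, -1.9]
grip_width: 39.7
finger_force: 30.0
```

```bash
cat > sc.py <<'E'
import sys
from h import *
cv2.imwrite(f'pics/{sys.argv[1]}.png',cv2.resize(bot.capture('scene')[120:280,60:440],None,fx=2,fy=2)); print(bot.get_obs()['tool_pos'])
E
python3 sc.py s3
```

```text
[ 449.06519187 -332.50207659  165.374168  ]
```

View pics/s3.png

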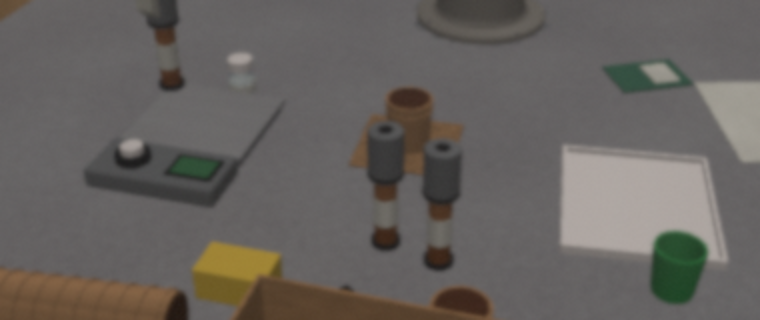

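Bottle 3 is held upright above the pan's far side, with its foot at (170,82) in the crop, and the pots stand on the mat. Now I'll lower it.

Call:
jog_arm(dp=[[0,0,0.018],[0,0,0.01],[0,0,0.005],[0,0,0]], twist=[0,0,0,0])

```text
time: 14.88
tool_pos: [450.0, -331.4, 132.5]
tcp_rot: [-3.141, -0.001, 1.572]
contact_force: [0.2, 0.8, -1.0]
grip_width: 39.8
finger_force: 30.0
```

Call:
jog_arm(dp=[[0,0,0.0015],[0,0,0],[0,0,0]], twist=[0,0,0])

```text
time: 15.25
tool_pos: [449.9, -331.9, 131.4]
tcp_rot: [3.141, 0.0, 1.571]
contact_force: [-0.5, -0.1, -0.5]
grip_width: 39.7
finger_force: 30.0
```

Call:
jog_arm(dp=[[0,0,0.001],[0,0,0],[0,0,0]], twist=[0,0,0])

```text
time: 15.62
tool_pos: [449.9, -332.0, 130.7]
tcp_rot: [3.141, 0.001, 1.571]
contact_force: [-0.8, 0.4, 3.3]
grip_width: 39.5
finger_force: 30.0
```

Call:
jog_arm(dp=[[0,0,0],[0,0,0],[0,0,0],[0,0,0]], twist=[0,0,0,0], jaw=0.08)

```text
time: 16.12
tool_pos: [449.8, -331.8, 130.1]
tcp_rot: [-3.142, -0.0, 1.571]
contact_force: [0.7, 0.8, -0.5]
grip_width: 75.1
finger_force: 0.0
```

Call:
jog_arm(dp=[[0,0,-0.03],[0,0,-0.06],[0.03,0.01,-0.01],[0.05,0.025,0],[0.05,0.025,0],[0.05,0.025,0],[0.05,0.025,0],[0.05,0.025,0],[0.05,0.025,0],[0.018,0.015,0]], twist=[0,0,0,0,0,0,0,0,0,0])

```text
time: 17.38
tool_pos: [625.3, 19.5, 230.0]
tcp_rot: [3.142, -0.001, 1.574]
contact_force: [-0.3, -1.0, -0.5]
grip_width: 80.0
finger_force: 0.0
```

Call:
jog_arm(dp=[[0,0,0],[0,0,0]], twist=[0,0])

```text
time: 17.62
tool_pos: [624.2, 15.5, 230.0]
tcp_rot: [-3.141, 0.0, 1.571]
contact_force: [-0.4, -0.4, -0.2]
grip_width: 80.2
finger_force: 0.0
```

```bash
python3 look.py w3; python3 - <<'E'
from h import *
img=bot.capture('top')
print('pots',[(round(d['confidence'],2),d['bbox'],at('top',*d['bbox'][:2],60)) for d in bot.find_in('top','pots_mid')])
a=cv2.imread('pics/w3.png')[0:280,130:400]; b=img[120:300,80:440]
a=cv2.resize(a,None,fx=1.5,fy=1.5); b=cv2.resize(b,None,fx=1.9,fy=1.9)
h=max(a.shape[0],b.shape[0]); a=cv2.copyMakeBorder(a[:,:],0,h-a.shape[0],0,0,0); b=cv2.copyMakeBorder(b,0,h-b.shape[0],0,0,0)
cv2.imwrite('pics/c3.png',cv2.resize(np.hstack([a[:,:406],b]),None,fx=.73,fy=.73))
E
```

```text
[624.2  15.2 230.2]
b1 [275.5 117.8] [271.4 115.4] [267.5 113.1]
b2 [253.8 194.5] [253.9 177.8] [254.1 161.8]
b3 [244.1 305.6] [245.9 272.2] [247.6 238.6]
pots [(0.71, [383.0, 280.5, 19.6, 14.8], array([ 355.1, -272.5,   60. ]))]
```

View pics/c3.png

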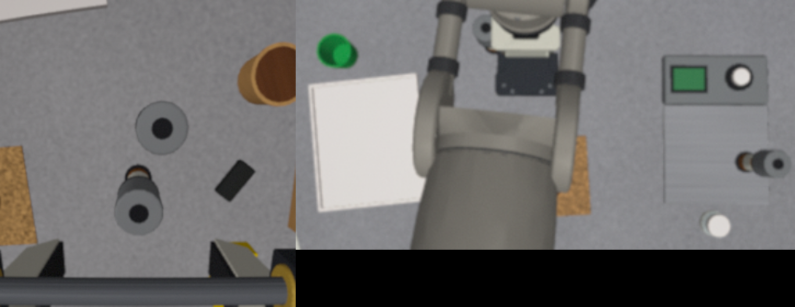

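Bottle 3 stands on the pan, with its foot at (742,160) and its head at (772,163) in the right-hand picture. Bottle 2's cap is about 1.5 mm further in +x than predicted.

Call:
jog_arm(dp=[[0,0.002,0.04],[0,0,0.04],[0,0,0.025],[0,0,0.015],[0,0,0],[0,0,0]], twist=[0,0,0,0,0,0])

```text
time: 18.58
tool_pos: [627.5, 16.0, 111.6]
tcp_rot: [3.139, 0.0, 1.571]
contact_force: [0.7, 0.1, -0.3]
grip_width: 79.6
finger_force: 0.0
```

Call:
jog_arm(dp=[[0,0,0],[0,0,0],[0,0,0],[0,0,0],[0,0,0],[0,0,0]], twist=[0,0,0,0,0,0], jaw=0.0)

```text
time: 19.32
tool_pos: [626.7, 16.2, 110.2]
tcp_rot: [-3.142, -0.0, 1.571]
contact_force: [0.6, -0.1, 0.2]
grip_width: 39.7
finger_force: 30.0
```

Call:
jog_arm(dp=[[0,0,-0.02],[0,0,-0.035],[-0.037,-0.022,0],[-0.037,-0.022,0],[-0.038,-0.022,0],[-0.038,-0.022,0],[-0.038,-0.022,0],[-0.038,-0.022,0],[-0.037,-0.022,0],[-0.037,-0.022,0]], twist=[0,0,0,0,0,0,0,0,0,0])

```text
time: 20.58
tool_pos: [449.8, -284.9, 165.0]
tcp_rot: [-3.141, -0.0, 1.571]
contact_force: [0.5, -0.1, -2.0]
grip_width: 39.4
finger_force: 30.0
```

Call:
jog_arm(dp=[[0,0,0],[0,0,0.01],[0,0,0.01],[0,0,0.008],[0,0,0.004],[0,0,0],[0,0,0]], twist=[0,0,0,0,0,0,0])

```text
time: 21.45
tool_pos: [451.0, -283.9, 133.5]
tcp_rot: [3.141, 0.0, 1.571]
contact_force: [0.2, 0.5, -1.0]
grip_width: 39.7
finger_force: 30.0
```

```bash
python3 sc.py s4
```

```text
[ 450.99597855 -283.96269979  133.52051296]
```

View pics/s4.png

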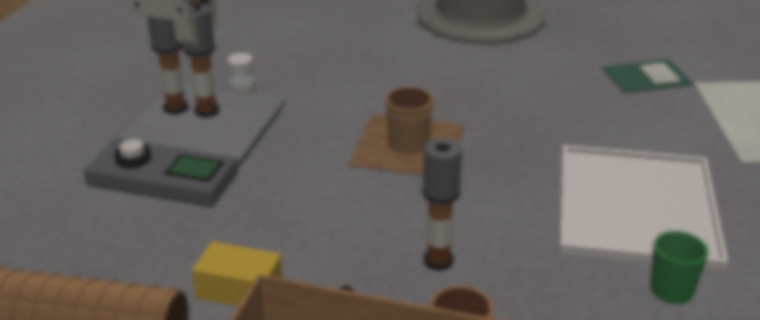

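```bash
python3 - <<'E'
from h import *
for X in [(450,-332,20),(451,-284,23),(450,-332,110),(382,-369,20),(542,-369,20),(382,-199,20),(421,-14,3),(421,-14,71)]: print(X,((proj('scene',X)-[60,120])*2).round(1))
E
```

```text
(450, -332, 20) [172.6 108.2]
(451, -284, 23) [204.8 111.8]
(450, -332, 110) [164.2  48.6]
(382, -369, 20) [170.8  81.2]
(542, -369, 20) [113.4 139. ]
(382, -199, 20) [283.2  97.8]
(421, -14, 3) [405.  142.8]
(421, -14, 71) [405.6  98. ]
```

Both projections match the picture, where the feet are at (174,107) and (205,108) and the pots are on the mat. I'll finish the landing.

Call:
jog_arm(dp=[[0,0,0.002],[0,0,0.001],[0,0,0],[0,0,0]], twist=[0,0,0,0])

```text
time: 22.0
tool_pos: [450.8, -283.9, 130.2]
tcp_rot: [3.142, -0.0, 1.571]
contact_force: [0.3, 0.2, -0.4]
grip_width: 39.6
finger_force: 30.0
```

Call:
jog_arm(dp=[[0,0,0.001],[0,0,0],[0,0,0]], twist=[0,0,0])

```text
time: 22.38
tool_pos: [450.9, -284.1, 130.2]
tcp_rot: [3.141, 0.001, 1.571]
contact_force: [-2.7, 0.6, 5.2]
grip_width: 39.6
finger_force: 30.0
```

Call:
jog_arm(dp=[[0,0,0],[0,0,0],[0,0,0],[0,0,0]], twist=[0,0,0,0], jaw=0.08)

```text
time: 22.88
tool_pos: [450.8, -283.8, 129.1]
tcp_rot: [-3.142, -0.0, 1.571]
contact_force: [0.3, 0.0, -0.5]
grip_width: 75.0
finger_force: 0.0
```

Call:
jog_arm(dp=[[0,0,-0.03],[0,0,-0.06],[0.04,0.02,-0.01],[0.05,0.025,0],[0.05,0.025,0],[0.05,0.025,0],[0.05,0.025,0],[0.05,0.025,0],[0.05,0.025,0],[0.025,0.022,0]], twist=[0,0,0,0,0,0,0,0,0,0])

```text
time: 24.12
tool_pos: [643.1, 84.2, 229.0]
tcp_rot: [-3.141, -0.0, 1.574]
contact_force: [0.1, -0.6, -0.0]
grip_width: 80.6
finger_force: 0.0
```

Call:
jog_arm(dp=[[0,0,0],[0,0,0]], twist=[0,0])

```text
time: 24.38
tool_pos: [642.2, 80.6, 228.8]
tcp_rot: [-3.141, 0.0, 1.571]
contact_force: [-0.5, -0.4, -0.4]
grip_width: 80.5
finger_force: 0.0
```

```bash
python3 look.py w4; python3 - <<'E'
from h import *
im=cv2.imread('pics/w4.png'); g=cv2.cvtColor(im,cv2.COLOR_BGR2GRAY)
roi=g[170:215,230:285]; ys,xs=np.nonzero(roi<45); P=bot.camera_params('wrist')
u,v=xs.mean()+230,ys.mean()+170; print('dark cap',u,v,len(xs),at('wrist',u,v,150,P))
E
```

```text
[642.1  80.3 229.1]
0.7 [256.0, 184.0, 48.0, 63.0] [643.8  81.9 120. ] side rays [643.7  70.6 150. ]
b1 [253.5 194.8] [253.7 177.9] [253.9 161.9]
b2 [234.6 261.3] [238.2 233.7] [241.6 206.7]
b3 [228.1 356.1] [232.1 317.3] [236.4 276.8]
dark cap 255.63809523809525 194.28095238095239 210 [643.6  80.3 150. ]
```

Cap at (643.6, 80.3), so I'll shift 2 mm in x and grasp.

Call:
jog_arm(dp=[[0,0.001,0.04],[0,0,0.04],[0,0,0.025],[0,0,0.014],[0,0,0],[0,0,0]], twist=[0,0,0,0,0,0])

```text
time: 25.22
tool_pos: [644.4, 81.0, 111.7]
tcp_rot: [3.139, -0.0, 1.571]
contact_force: [0.6, -0.5, 0.3]
grip_width: 80.1
finger_force: 0.0
```

Call:
jog_arm(dp=[[0,0,0],[0,0,0],[0,0,0],[0,0,0],[0,0,0],[0,0,0]], twist=[0,0,0,0,0,0], jaw=0.0)

```text
time: 25.98
tool_pos: [643.6, 81.3, 110.2]
tcp_rot: [-3.142, -0.0, 1.571]
contact_force: [-0.2, -0.1, 0.9]
grip_width: 39.8
finger_force: 30.0
```

Call:
jog_arm(dp=[[0,0,-0.02],[0,0,-0.035],[-0.037,-0.022,0],[-0.04,-0.025,0],[-0.04,-0.025,0],[-0.04,-0.025,0],[-0.04,-0.025,0],[-0.04,-0.025,0],[-0.04,-0.024,0],[-0.039,-0.022,0]], twist=[0,0,0,0,0,0,0,0,0,0])

```text
time: 27.22
tool_pos: [449.7, -236.0, 165.1]
tcp_rot: [-3.141, -0.0, 1.571]
contact_force: [0.7, -0.9, -0.9]
grip_width: 39.8
finger_force: 30.0
```

Call:
jog_arm(dp=[[0,0,0],[0,0,0]], twist=[0,0])

```text
time: 27.48
tool_pos: [450.8, -234.5, 165.1]
tcp_rot: [-3.142, -0.001, 1.571]
contact_force: [-0.3, 0.1, -2.0]
grip_width: 39.6
finger_force: 30.0
```

Call:
jog_arm(dp=[[0,0,0.01],[0,0,0.01],[0,0,0.008],[0,0,0.004],[0,0,0.001],[0,0,0],[0,0,0]], twist=[0,0,0,0,0,0,0])

```text
time: 28.35
tool_pos: [450.9, -235.0, 132.5]
tcp_rot: [3.141, 0.0, 1.571]
contact_force: [0.4, -0.6, -1.4]
grip_width: 39.8
finger_force: 30.0
```

Call:
jog_arm(dp=[[0,0,0.001],[0,0,0],[0,0,0]], twist=[0,0,0])

```text
time: 28.72
tool_pos: [450.8, -234.8, 131.2]
tcp_rot: [3.141, -0.0, 1.571]
contact_force: [-0.4, 1.7, -1.3]
grip_width: 39.9
finger_force: 30.0
```

Call:
jog_arm(dp=[[0,0,0.001],[0,0,0],[0,0,0]], twist=[0,0,0])

```text
time: 29.1
tool_pos: [450.8, -234.8, 130.2]
tcp_rot: [3.141, -0.0, 1.571]
contact_force: [0.2, 0.7, -1.0]
grip_width: 39.6
finger_force: 30.0
```

Call:
jog_arm(dp=[[0,0,0.0008],[0,0,0],[0,0,0]], twist=[0,0,0])

```text
time: 29.48
tool_pos: [450.9, -235.0, 130.1]
tcp_rot: [3.141, 0.001, 1.571]
contact_force: [-2.4, 0.8, 5.1]
grip_width: 39.3
finger_force: 30.0
```

Call:
jog_arm(dp=[[0,0,0],[0,0,0],[0,0,0],[0,0,0]], twist=[0,0,0,0], jaw=0.08)

```text
time: 29.98
tool_pos: [450.8, -234.8, 129.3]
tcp_rot: [-3.142, -0.0, 1.571]
contact_force: [0.3, 1.1, 0.3]
grip_width: 74.5
finger_force: 0.0
```

Call:
jog_arm(dp=[[0,0,-0.03],[0,0,-0.06],[0,0,-0.01],[0,0.045,0],[-0.03,0.045,0],[-0.03,0.045,0],[-0.029,0,0],[0,0,0],[0,0,0]], twist=[0,0,0,0,0,0,0,0,0])

```text
time: 31.1
tool_pos: [585.4, -323.1, 228.7]
tcp_rot: [-3.141, -0.001, 1.571]
contact_force: [-0.3, 0.1, 0.6]
grip_width: 80.0
finger_force: 0.0
```

```bash
python3 - <<'E'
from h import *
P=bot.camera_params('wrist'); w=bot.capture('wrist'); s=bot.capture('scene')
print(bot.get_obs()['tool_pos'])
print('pred btn in wrist',proj('wrist',(586.1,-324.5,30),P))
for n in ['record','record_top']: print(n,[(round(d['confidence'],2),np.round(d['bbox']).tolist(),at('wrist',*d['bbox'][:2],32,P)) for d in bot.find_in('wrist',n)])
cv2.imwrite('pics/c5.png',np.hstack([cv2.resize(s[110:280,60:320],(520,340)),cv2.resize(w[:,130:390],(250,340))]))
E
```

```text
[ 585.64558315 -322.84912347  229.5199329 ]
pred btn in wrist [254.8 167.6]
record [(0.59, [256.0, 165.0, 18.0, 18.0], array([ 587.8, -321.2,   32. ]))]
record_top [(0.81, [256.0, 165.0, 23.0, 25.0], array([ 587.4, -320.4,   32. ]))]
```

View pics/c5.png

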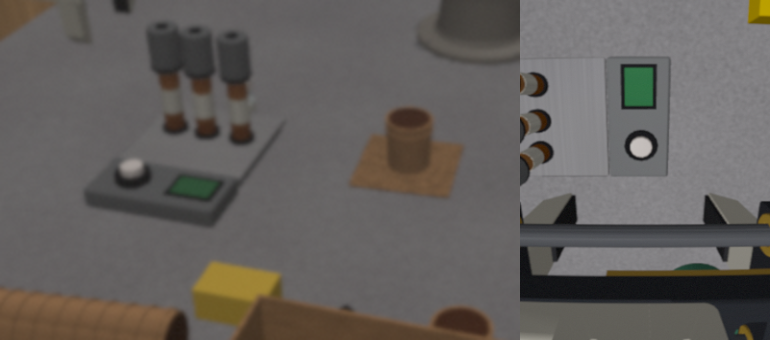

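All three bottles stand on the pan, at (175,80), (205,85) and (240,90) in the left picture. The button centre is about (587,-322.5). I'll turn to yaw 0 with the jaw shut, so the gripper body clears the bottles.

Call:
jog_arm(dp=[[0,0.001,0],[0,0,0],[0,0,0],[0,0,0],[0,0,0],[0,0,0],[0,0,0],[0,0,0],[0,0,0],[0,0,0]], twist=[10,10,10,10,10,10,10,10,10,0], jaw=0.0)

```text
time: 32.55
tool_pos: [586.8, -323.3, 229.8]
tcp_rot: [3.141, -0.0, 0.002]
contact_force: [-0.3, 0.7, -0.5]
grip_width: 0.3
finger_force: 0.0
```

Call:
jog_arm(dp=[[0,0,0.05],[0,0,0.05],[0,0,0.05],[0,0,0.03],[0,0,0.007],[0,0,0],[0,0,0]], twist=[0,0,0,0,0,0,0])

```text
time: 33.42
tool_pos: [587.0, -323.6, 43.8]
tcp_rot: [3.141, -0.001, 0.003]
contact_force: [-2.1, 1.9, 4.3]
grip_width: 0.1
finger_force: 2.0
```

Call:
jog_arm(dp=[[0,0,0.002],[0,0,0.001],[0,0,0],[0,0,0]], twist=[0,0,0,0])

```text
time: 33.92
tool_pos: [587.2, -323.8, 42.1]
tcp_rot: [3.141, -0.002, 0.002]
contact_force: [-5.1, 4.6, 15.6]
grip_width: 0.7
finger_force: 7.9
```

```bash
python3 - <<'E'
from h import *
for z in (32,38,44): print(z,at('top',401.4,175.5,z),at('scene',60+131/2,110+165/2,z),at('scene',124.5,191.5,z))
s=bot.capture('scene'); cv2.imwrite('pics/s6.png',cv2.resize(s[130:240,80:240],None,fx=4,fy=4,interpolation=cv2.INTER_CUBIC)); print(bot.get_obs()['contact_force'],bot.get_obs()['moment'])
E
```

```text
32 [ 585.7 -324.    32. ] [ 564.8 -329.8   32. ] [ 561.3 -334.5   32. ]
38 [ 585.1 -322.2   38. ] [ 573.  -324.4   38. ] [ 569.5 -329.    38. ]
44 [ 584.4 -320.4   44. ] [ 581.1 -319.    44. ] [ 577.7 -323.6   44. ]
[-4.94205782  4.55133152 15.14849331] [0.73983651 1.19170884 0.0065848 ]
```

View pics/s6.png

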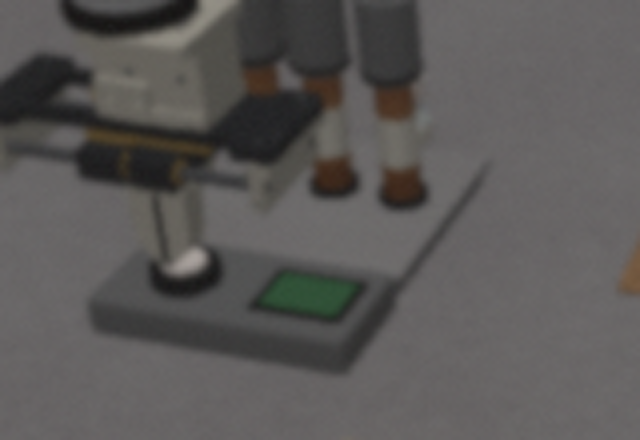

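The fingertip is on the button's far-left edge, at (175,250) against a button centre of (190,262). The button top is nearer z=46, which puts its centre at about (585,-319). I'll lift, shift and press again.

Call:
jog_arm(dp=[[0,0,-0.02],[-0.002,-0.0045,0],[0,0,0.01],[0,0,0.006],[0,0,0]], twist=[0,0,0,0,0])

```text
time: 34.6
tool_pos: [584.6, -318.9, 42.7]
tcp_rot: [-3.141, 0.001, 0.001]
contact_force: [-1.0, 1.7, 4.4]
grip_width: 0.4
finger_force: 2.3
```

Call:
jog_arm(dp=[[0,0,0.002],[0,0,0],[0,0,0]], twist=[0,0,0])

```text
time: 34.98
tool_pos: [584.6, -318.9, 42.1]
tcp_rot: [-3.141, 0.0, 0.001]
contact_force: [-2.9, 3.5, 14.0]
grip_width: 0.4
finger_force: 6.6
```

Call:
jog_arm(dp=[[0,0,0.002],[0,0,0],[0,0,0]], twist=[0,0,0])

```text
time: 35.35
tool_pos: [584.7, -319.0, 41.9]
tcp_rot: [-3.142, -0.0, 0.001]
contact_force: [-7.1, 5.3, 22.6]
grip_width: 0.3
finger_force: 11.6
```

Call:
jog_arm(dp=[[0,0,-0.0055],[0,0,0],[0,0,0]], twist=[0,0,0])

```text
time: 35.72
tool_pos: [584.7, -319.1, 44.1]
tcp_rot: [-3.141, 0.0, 0.0]
contact_force: [-0.2, 0.9, 4.4]
grip_width: 0.1
finger_force: 1.9
```

Call:
jog_arm(dp=[[0,0,-0.0025],[0,0,0],[0,0,0]], twist=[0,0,0])

```text
time: 36.1
tool_pos: [584.7, -319.2, 47.1]
tcp_rot: [-3.141, 0.0, 0.0]
contact_force: [0.3, 1.0, 2.2]
grip_width: 0.3
finger_force: 1.0
```

Call:
jog_arm(dp=[[0,0,-0.003],[0,0,0],[0,0,0]], twist=[0,0,0])

```text
time: 36.48
tool_pos: [584.6, -319.4, 50.2]
tcp_rot: [-3.141, 0.0, 0.0]
contact_force: [-0.5, -0.0, 0.3]
grip_width: 0.4
finger_force: 0.0
```

The button springs: it bottomed at 42 mm and its top is about 48 mm, so press and release are done. I'll lift, turn back and go to bottle 1.

Call:
jog_arm(dp=[[0,0,-0.06],[0,0,-0.06],[0,0,-0.06],[0,0,0],[0,0,0],[0,0,0],[0,0,0],[0,0,0],[0,0,0],[0,0,0]], twist=[0,0,0,0,-10,-10,-10,-10,-10,-10])

```text
time: 37.72
tool_pos: [584.3, -319.1, 228.8]
tcp_rot: [-3.139, -0.0, 1.053]
contact_force: [0.4, 0.5, 0.5]
grip_width: 0.4
finger_force: 0.0
```

Call:
jog_arm(dp=[[0,0,0],[0,0,0],[0,0,0],[0.022,-0.034,0],[0.022,-0.034,0],[0.02,-0.033,0],[0.02,-0.033,0],[0,0,0],[0,0,0],[0,0,0]], twist=[-10,-10,-10,0,0,0,0,0,0,0], jaw=0.08)

```text
time: 38.98
tool_pos: [451.4, -235.9, 230.0]
tcp_rot: [-3.142, -0.0, 1.571]
contact_force: [1.2, -1.1, -0.3]
grip_width: 79.8
finger_force: 0.0
```

```bash
cat > cap.py <<'E'
from h import *
P=bot.camera_params('wrist'); im=bot.capture('wrist'); T=bot.get_obs()['tool_pos']
g=cv2.cvtColor(im,cv2.COLOR_BGR2GRAY); c=proj('wrist',(T[0],T[1],170),P).astype(int)
r=g[c[1]-22:c[1]+22,c[0]-30:c[0]+30]; n,_,st,ce=cv2.connectedComponentsWithStats((r<45).astype(np.uint8))
print(T.round(1),bot.get_obs()['tcp_rot'].round(3),c)
for i in range(1,n):
    if st[i,4]>60: u,v=ce[i]+[c[0]-30,c[1]-22]; print(st[i],u.round(1),v.round(1),at('wrist',u,v,170,P))
im=bot.capture('top'); print('pots',[(round(d['confidence'],2),at('top',*d['bbox'][:2],50)) for d in bot.find_in('top','pots_mid')])
E
python3 cap.py
```

```text
[ 451.4 -235.8  229.9] [-3.141 -0.     1.571] [253 201]
[ 22  14  18  17 248] 253.2 200.8 [ 450.9 -235.1  170. ]
pots [(0.94, array([417.2, -15.2,  50. ]))]
```

Call:
jog_arm(dp=[[0.001,0,0.03],[0,0,0.03],[0,0,0.025],[0,0,0.014],[0,0,0],[0,0,0]], twist=[0,0,0,0,0,0])

```text
time: 39.88
tool_pos: [451.4, -234.8, 132.2]
tcp_rot: [3.14, 0.001, 1.571]
contact_force: [-0.6, -0.3, 0.4]
grip_width: 80.3
finger_force: 0.0
```

Call:
jog_arm(dp=[[0,0,0],[0,0,0],[0,0,0],[0,0,0],[0,0,0],[0,0,0]], twist=[0,0,0,0,0,0], jaw=0.0)

```text
time: 40.62
tool_pos: [450.8, -234.3, 131.4]
tcp_rot: [3.142, -0.0, 1.571]
contact_force: [-1.1, -0.1, 1.4]
grip_width: 39.4
finger_force: 30.0
```

Call:
jog_arm(dp=[[0,0,-0.02],[0,0,-0.03],[0,0.02,-0.025],[0.04,0.03,0],[0.05,0.03,0],[0.055,0,0],[0.055,0,0],[0.055,0,0],[0.055,0,0],[0.055,0,0]], twist=[0,0,0,0,0,0,0,0,0,0])

```text
time: 41.88
tool_pos: [530.2, 132.4, 206.1]
tcp_rot: [-3.141, 0.0, 1.571]
contact_force: [1.3, 0.3, -2.0]
grip_width: 39.5
finger_force: 30.0
```

Call:
jog_arm(dp=[[0.055,0,0],[0.055,-0.02,0],[0.055,-0.03,0],[0.037,-0.01,0],[0,0,0],[0,0,0],[0,0,0]], twist=[0,0,0,0,0,0,0])

```text
time: 42.75
tool_pos: [471.2, 331.4, 206.3]
tcp_rot: [-3.141, 0.0, 1.57]
contact_force: [0.7, 0.9, -1.7]
grip_width: 39.6
finger_force: 30.0
```

Call:
jog_arm(dp=[[0,0,0.03],[0,0,0.03],[0,0,0.018],[0,0,0.008],[0,0,0.001],[0,0,0],[0,0,0]], twist=[0,0,0,0,0,0,0])

```text
time: 43.62
tool_pos: [471.1, 332.7, 120.3]
tcp_rot: [3.14, -0.001, 1.571]
contact_force: [-0.0, -0.2, -1.4]
grip_width: 40.0
finger_force: 30.0
```

Call:
jog_arm(dp=[[0,0,0.001],[0,0,0],[0,0,0]], twist=[0,0,0])

```text
time: 44.0
tool_pos: [470.6, 332.6, 118.5]
tcp_rot: [3.141, -0.0, 1.571]
contact_force: [-0.5, -0.1, -2.5]
grip_width: 39.5
finger_force: 30.0
```

Call:
jog_arm(dp=[[0,0,0.001],[0,0,0],[0,0,0]], twist=[0,0,0])

```text
time: 44.38
tool_pos: [470.7, 332.5, 117.4]
tcp_rot: [-3.142, -0.0, 1.571]
contact_force: [0.2, -0.7, -1.6]
grip_width: 39.8
finger_force: 30.0
```

Call:
jog_arm(dp=[[0,0,0.001],[0,0,0],[0,0,0]], twist=[0,0,0])

```text
time: 44.75
tool_pos: [470.7, 332.6, 116.5]
tcp_rot: [3.141, -0.0, 1.571]
contact_force: [-0.0, -0.1, -0.4]
grip_width: 39.9
finger_force: 30.0
```

Call:
jog_arm(dp=[[0,0,0.0008],[0,0,0],[0,0,0]], twist=[0,0,0])

```text
time: 45.12
tool_pos: [470.7, 332.7, 116.4]
tcp_rot: [3.141, -0.001, 1.571]
contact_force: [-1.7, -0.1, 4.9]
grip_width: 39.8
finger_force: 30.0
```

```bash
python3 - <<'E'
from h import *
s=bot.capture('scene'); cv2.imwrite('pics/s7.png',cv2.resize(s[110:290,70:450],None,fx=2,fy=2)); print(((proj('scene',(470.7,332.5,5))-[70,110])*2),((proj('scene',(470.7,332.5,155))-[70,110])*2))
E
```

```text
[655.  226.2] [677.8 116.6]
```

View pics/s7.png

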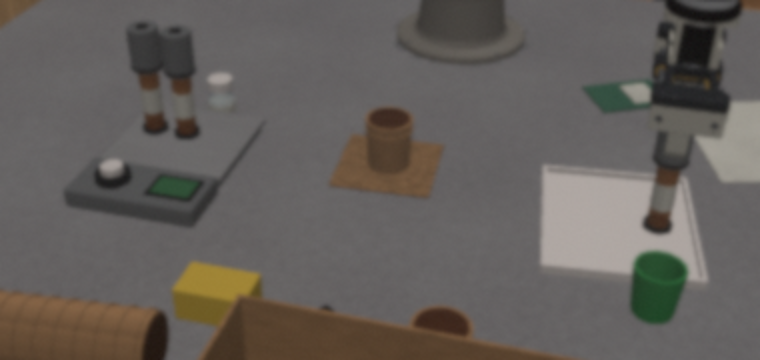

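The bottle stands on the tray floor with its foot at (658,226), and everything else is in place. Release and go to bottle 2.

Call:
jog_arm(dp=[[0,0,0],[0,0,0],[0,0,0],[0,0,0]], twist=[0,0,0,0], jaw=0.08)

```text
time: 45.68
tool_pos: [470.6, 332.5, 115.5]
tcp_rot: [-3.141, 0.0, 1.571]
contact_force: [0.5, -0.6, -0.4]
grip_width: 74.8
finger_force: 0.0
```

Call:
jog_arm(dp=[[0,0,-0.03],[0,0,-0.05],[0,0,-0.035],[-0.045,0,0],[-0.055,0,0],[-0.055,0,0],[-0.055,0,0],[-0.055,0,0],[-0.055,0,0],[-0.055,0,0]], twist=[0,0,0,0,0,0,0,0,0,0])

```text
time: 46.92
tool_pos: [470.6, -44.2, 230.8]
tcp_rot: [3.141, 0.0, 1.571]
contact_force: [0.7, -0.7, 0.7]
grip_width: 79.7
finger_force: 0.0
```

Call:
jog_arm(dp=[[-0.055,-0.005,0],[-0.055,-0.005,0],[-0.055,-0.005,0],[-0.055,-0.005,0],[-0.0215,0,0],[0,0,0],[0,0,0]], twist=[0,0,0,0,0,0,0])

```text
time: 47.8
tool_pos: [451.0, -282.7, 230.5]
tcp_rot: [-3.141, -0.001, 1.572]
contact_force: [-0.9, -0.4, 0.5]
grip_width: 80.0
finger_force: 0.0
```

```bash
python3 cap.py
```

```text
[ 451.1 -282.5  230.7] [-3.142e+00 -1.000e-03  1.573e+00] [254 201]
[ 21  17  18  17 246] 253.5 204.3 [ 450.6 -285.   170. ]
pots [(0.72, array([423.1, -11.4,  50. ])), (0.62, array([416.6, -16.5,  50. ]))]
```

Call:
jog_arm(dp=[[0,0,0.03],[0,0,0.03],[0,0,0.025],[0,0,0.014],[0,0,0],[0,0,0]], twist=[0,0,0,0,0,0])

```text
time: 48.7
tool_pos: [451.5, -284.2, 132.6]
tcp_rot: [3.14, 0.001, 1.571]
contact_force: [-0.3, -0.3, 1.3]
grip_width: 79.8
finger_force: 0.0
```

Call:
jog_arm(dp=[[0,0,0],[0,0,0],[0,0,0],[0,0,0],[0,0,0],[0,0,0]], twist=[0,0,0,0,0,0], jaw=0.0)

```text
time: 49.45
tool_pos: [450.9, -284.0, 131.6]
tcp_rot: [3.142, -0.0, 1.571]
contact_force: [-0.6, 0.1, 1.5]
grip_width: 39.5
finger_force: 30.0
```

Call:
jog_arm(dp=[[0,0,-0.02],[0,0,-0.03],[0,0.02,-0.025],[0.04,0.03,0],[0.05,0.03,0],[0.055,0,0],[0.055,0,0],[0.055,0,0],[0.055,0,0],[0.055,0,0]], twist=[0,0,0,0,0,0,0,0,0,0])

```text
time: 50.7
tool_pos: [530.3, 82.8, 206.3]
tcp_rot: [-3.141, -0.0, 1.571]
contact_force: [0.2, 0.3, -2.6]
grip_width: 39.7
finger_force: 30.0
```

Call:
jog_arm(dp=[[0.055,0,0],[0.055,-0.02,0],[0.055,-0.02,0],[0.039,-0.015,0],[0,0,0],[0,0,0],[0,0,0]], twist=[0,0,0,0,0,0,0])

```text
time: 51.58
tool_pos: [476.2, 283.9, 206.5]
tcp_rot: [-3.141, 0.0, 1.57]
contact_force: [-0.3, -0.3, -1.7]
grip_width: 39.2
finger_force: 30.0
```

Call:
jog_arm(dp=[[0,0,0.03],[0,0,0.03],[0,0,0.018],[0,0,0.008],[0,0,0.002],[0,0,0],[0,0,0]], twist=[0,0,0,0,0,0,0])

```text
time: 52.45
tool_pos: [476.1, 285.1, 119.4]
tcp_rot: [3.14, -0.001, 1.571]
contact_force: [-0.5, -0.7, -1.7]
grip_width: 39.4
finger_force: 30.0
```

Call:
jog_arm(dp=[[0,0,0.0015],[0,0,0],[0,0,0]], twist=[0,0,0])

```text
time: 52.82
tool_pos: [475.7, 285.1, 117.2]
tcp_rot: [3.142, -0.0, 1.571]
contact_force: [-0.4, -0.2, -1.9]
grip_width: 39.5
finger_force: 30.0
```

Call:
jog_arm(dp=[[0,0,0.001],[0,0,0],[0,0,0]], twist=[0,0,0])

```text
time: 53.2
tool_pos: [475.8, 285.2, 116.6]
tcp_rot: [3.141, -0.0, 1.571]
contact_force: [-1.9, 0.1, 4.5]
grip_width: 39.4
finger_force: 30.0
```

Call:
jog_arm(dp=[[0,0,0],[0,0,0],[0,0,0],[0,0,0]], twist=[0,0,0,0], jaw=0.08)

```text
time: 53.7
tool_pos: [475.7, 285.0, 116.0]
tcp_rot: [-3.141, 0.0, 1.571]
contact_force: [-0.1, -0.7, 0.6]
grip_width: 75.1
finger_force: 0.0
```

Call:
jog_arm(dp=[[0,0,-0.03],[0,0,-0.05],[0,0,-0.034],[-0.045,0,0],[-0.055,0,0],[-0.055,0,0],[-0.055,0,0],[-0.055,0,0],[-0.055,0,0],[-0.055,0,0]], twist=[0,0,0,0,0,0,0,0,0,0])

```text
time: 54.95
tool_pos: [475.6, -91.7, 230.3]
tcp_rot: [3.141, 0.0, 1.571]
contact_force: [0.1, 0.0, 0.5]
grip_width: 80.0
finger_force: 0.0
```

Call:
jog_arm(dp=[[-0.055,-0.005,0],[-0.055,-0.005,0],[-0.055,-0.005,0],[-0.055,-0.005,0],[-0.022,-0.005,0],[0,0,0],[0,0,0],[0,0,0]], twist=[0,0,0,0,0,0,0,0])

```text
time: 55.95
tool_pos: [451.3, -330.6, 230.4]
tcp_rot: [3.141, -0.0, 1.573]
contact_force: [-0.1, 0.6, -0.8]
grip_width: 80.2
finger_force: 0.0
```

```bash
python3 cap.py
```

```text
[ 451.3 -330.7  230.4] [ 3.141 -0.     1.573] [253 201]
[ 21  15  18  17 247] 252.5 202.3 [ 450.2 -331.1  170. ]
pots [(0.93, array([464.6,   0.5,  50. ])), (0.21, array([420.7, -11.9,  50. ]))]
```

The pots' reading has jumped, so I'll check.

```bash
python3 - <<'E'
from h import *
s=bot.capture('scene'); t=bot.capture('top')
for c in ('scene','top'): print(c,[(round(d['confidence'],2),np.round(d['bbox'],1).tolist(),at(c,*d['bbox'][:2],37)) for d in bot.find_in(c,'pots_mid')])
a=cv2.resize(s[120:240,200:450],(500,240)); b=cv2.resize(t[190:310,80:330],(500,240)); cv2.imwrite('pics/c8.png',np.vstack([a,b]))
E
```

```text
scene [(0.8, [266.6, 190.6, 25.6, 37.3], array([466.3,   8.4,  37. ]))]
top [(0.61, [257.5, 229.7, 30.2, 24.6], array([461.7,  -1.4,  37. ])), (0.28, [400.0, 176.7, 13.8, 9.5], array([ 582.5, -319.3,   37. ]))]
```

View pics/c8.png

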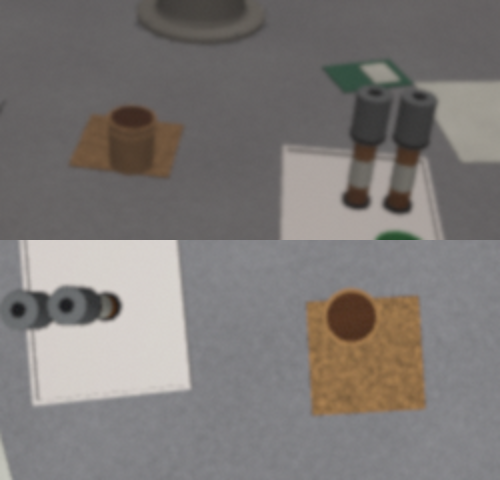

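The pots have been knocked to about (464,2), at the mat's far edge but still upright, and two bottles stand in the tray. I'll finish bottle 3 first and then re-centre the pots.

Call:
jog_arm(dp=[[0,0,0.03],[0,0,0.03],[0,0,0.025],[0,0,0.014],[0,0,0],[0,0,0]], twist=[0,0,0,0,0,0])

```text
time: 57.05
tool_pos: [451.4, -332.4, 132.1]
tcp_rot: [3.14, 0.001, 1.571]
contact_force: [0.1, -0.4, 0.3]
grip_width: 79.9
finger_force: 0.0
```

Call:
jog_arm(dp=[[0,0,0],[0,0,0],[0,0,0],[0,0,0],[0,0,0],[0,0,0]], twist=[0,0,0,0,0,0], jaw=0.0)

```text
time: 57.8
tool_pos: [450.9, -332.0, 131.1]
tcp_rot: [3.142, -0.0, 1.571]
contact_force: [0.0, 0.2, 0.0]
grip_width: 39.4
finger_force: 30.0
```

Call:
jog_arm(dp=[[0,0,-0.02],[0,0,-0.03],[0,0.03,-0.025],[0.04,0.035,0],[0.05,0.03,0],[0.055,0,0],[0.055,0,0],[0.055,0,0],[0.055,0,0],[0.055,0,0]], twist=[0,0,0,0,0,0,0,0,0,0])

```text
time: 59.05
tool_pos: [545.3, 34.8, 205.8]
tcp_rot: [-3.141, -0.0, 1.571]
contact_force: [1.3, -0.0, -2.4]
grip_width: 39.6
finger_force: 30.0
```

Call:
jog_arm(dp=[[0.055,0,0],[0.055,-0.02,0],[0.055,-0.03,0],[0.039,-0.015,0],[0,0,0],[0,0,0],[0,0,0]], twist=[0,0,0,0,0,0,0])

```text
time: 59.92
tool_pos: [481.3, 235.8, 206.0]
tcp_rot: [-3.141, 0.0, 1.57]
contact_force: [0.5, -0.4, -2.5]
grip_width: 39.9
finger_force: 30.0
```

Call:
jog_arm(dp=[[0,0,0.03],[0,0,0.03],[0,0,0.018],[0,0,0.008],[0,0,0.002],[0,0,0],[0,0,0]], twist=[0,0,0,0,0,0,0])

```text
time: 60.8
tool_pos: [481.2, 237.0, 118.9]
tcp_rot: [3.14, -0.001, 1.571]
contact_force: [-0.0, 1.0, -2.7]
grip_width: 39.6
finger_force: 30.0
```

Call:
jog_arm(dp=[[0,0,0.0015],[0,0,0],[0,0,0]], twist=[0,0,0])

```text
time: 61.18
tool_pos: [480.8, 237.0, 116.7]
tcp_rot: [3.141, -0.0, 1.571]
contact_force: [0.4, 0.4, -2.4]
grip_width: 39.6
finger_force: 30.0
```

Call:
jog_arm(dp=[[0,0,0.001],[0,0,0],[0,0,0]], twist=[0,0,0])

```text
time: 61.55
tool_pos: [480.9, 237.0, 116.1]
tcp_rot: [3.141, -0.0, 1.571]
contact_force: [-1.8, 0.2, 4.4]
grip_width: 39.2
finger_force: 30.0
```

Release, then hover over the pots at about (464,2) and measure.

Call:
jog_arm(dp=[[0,0,0],[0,0,0],[0,0,0],[0,0,0]], twist=[0,0,0,0], jaw=0.08)

```text
time: 62.05
tool_pos: [480.7, 236.9, 115.5]
tcp_rot: [-3.141, -0.0, 1.571]
contact_force: [0.1, 0.6, 0.9]
grip_width: 75.2
finger_force: 0.0
```

Call:
jog_arm(dp=[[0,0,-0.03],[0,0,-0.05],[0,0,-0.034],[-0.045,0,0],[-0.055,0,0],[-0.055,-0.016,0],[-0.055,0,0],[-0.025,0,0],[0,0,0],[0,0,0]], twist=[0,0,0,0,0,0,0,0,0,0])

```text
time: 63.3
tool_pos: [464.8, 2.5, 229.6]
tcp_rot: [-3.142, -0.001, 1.571]
contact_force: [0.0, 0.0, -0.3]
grip_width: 79.6
finger_force: 0.0
```

```bash
python3 - <<'E'
from h import *
P=bot.camera_params('wrist'); w=bot.capture('wrist'); s=bot.capture('scene'); print(bot.get_obs()['tool_pos'])
print(proj('wrist',(464,2,71),P))
for f in (bot.find_in,bot.masks_of): print([(round(d['confidence'],2),np.round(d['bbox'],1).tolist(),at('wrist',*d['bbox'][:2],71,P),at('wrist',*d['bbox'][:2],40,P)) for d in f('wrist','pots_mid')])
cv2.imwrite('pics/c9.png',np.hstack([w[:300,:400],cv2.resize(s[110:260,200:400],(400,300))]))
E
```

```text
[464.81043101   2.92626327 229.57739007]
[253.4 174.2]
[(0.77, [255.2, 170.6, 58.6, 60.1], array([466.1,   6.1,  71. ]), array([466.2,  -0.8,  40. ])), (0.16, [252.3, 9.9, 128.3, 18.2], array([463., 171.,  71.]), array([462.8, 180.1,  40. ]))]
[(0.96, [256.1, 169.8, 58.5, 62.4], array([467.1,   7.1,  71. ]), array([4.673e+02, 2.000e-01, 4.000e+01])), (0.67, [257.2, 10.2, 143.1, 20.5], array([467.9, 170.7,  71. ]), array([468.2, 179.8,  40. ]))]
```

View pics/c9.png

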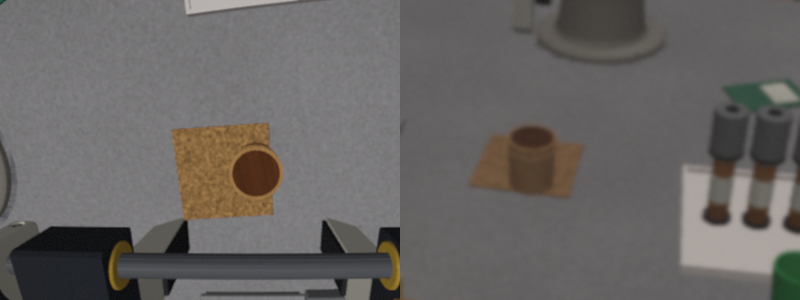

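The pot rim is centred at (257,172), i.e. (467,4), and the bottles stand in the tray. I'll regrip the pots.

Call:
jog_arm(dp=[[0.001,0.002,0.05],[0,0,0.05],[0,0,0.04],[0,0,0.03],[0,0,0.02],[0,0,0.004],[0,0,0]], twist=[0,0,0,0,0,0,0], jaw=0.0918)

```text
time: 64.38
tool_pos: [467.1, 3.2, 35.9]
tcp_rot: [3.141, -0.0, 1.572]
contact_force: [-0.0, 0.5, 0.3]
grip_width: 91.5
finger_force: 0.0
```

Call:
jog_arm(dp=[[0,0,0],[0,0,0],[0,0,0],[0,0,0],[0,0,0]], twist=[0,0,0,0,0], jaw=0.0)

```text
time: 65.0
tool_pos: [466.8, 2.9, 35.9]
tcp_rot: [3.142, -0.0, 1.571]
contact_force: [-1.9, 0.3, 4.6]
grip_width: 59.4
finger_force: 30.0
```

Call:
jog_arm(dp=[[0,0,-0.01],[0,0,-0.01],[-0.009,-0.023,0],[-0.009,-0.023,0],[0,0,0],[0,0,0]], twist=[0,0,0,0,0,0])

```text
time: 65.75
tool_pos: [422.0, -15.2, 56.2]
tcp_rot: [3.139, 0.0, 1.571]
contact_force: [0.2, 0.1, -2.7]
grip_width: 59.8
finger_force: 30.0
```

Call:
jog_arm(dp=[[0,0,0.01],[0,0,0.007],[0,0,0.001],[0,0,0],[0,0,0]], twist=[0,0,0,0,0])

```text
time: 66.38
tool_pos: [421.0, -15.1, 37.7]
tcp_rot: [3.141, -0.0, 1.571]
contact_force: [0.3, -0.4, -2.7]
grip_width: 59.1
finger_force: 30.0
```

Call:
jog_arm(dp=[[0,0,0.001],[0,0,0],[0,0,0]], twist=[0,0,0])

```text
time: 66.75
tool_pos: [420.9, -15.1, 36.7]
tcp_rot: [3.141, -0.0, 1.571]
contact_force: [-0.2, 0.1, -2.4]
grip_width: 59.5
finger_force: 30.0
```

Call:
jog_arm(dp=[[0,0,0.001],[0,0,0],[0,0,0]], twist=[0,0,0])

```text
time: 67.12
tool_pos: [420.9, -15.1, 35.9]
tcp_rot: [3.141, 0.0, 1.571]
contact_force: [-0.6, -0.8, 5.3]
grip_width: 59.3
finger_force: 30.0
```

Call:
jog_arm(dp=[[0,0,0],[0,0,0],[0,0,0],[0,0,0],[0,0,0]], twist=[0,0,0,0,0], jaw=0.0918)

```text
time: 67.75
tool_pos: [420.9, -15.1, 35.6]
tcp_rot: [3.142, -0.0, 1.571]
contact_force: [-0.5, 0.0, -0.0]
grip_width: 91.8
finger_force: 0.0
```

Call:
jog_arm(dp=[[0,0,-0.02],[0,0,-0.05],[0,0,-0.06],[0,0,-0.06],[0,0,0],[-0.06,0,0],[-0.06,0,0],[0,0,0],[0,0,0]], twist=[0,0,0,0,0,0,0,0,0])

```text
time: 68.88
tool_pos: [420.2, -134.6, 224.7]
tcp_rot: [-3.14, -0.002, 1.57]
contact_force: [-0.8, 0.7, -0.1]
grip_width: 91.7
finger_force: 0.0
```

```bash
python3 - <<'E'
from h import *
w=bot.capture('wrist'); s=bot.capture('scene'); print(bot.get_obs()['tool_pos'])
cv2.imwrite('pics/c10.png',np.hstack([w[:300,100:450],cv2.resize(s[110:260,225:445],(440,300))]))
for X in [(476,237,5),(471,285,5),(470.7,332.6,5)]: print(proj('scene',X)*2-[450,220])
E
```

```text
[ 420.61052086 -133.83198093  225.13054132]
[263.4 215.6]
[304.2 219.8]
[345.2 226.2]
```

View pics/c10.png

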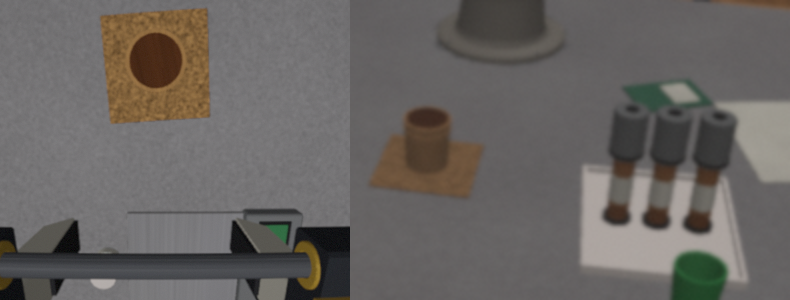

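The pots are centred on the mat, with the rim at (156,60). The three bottles stand upright in the tray, with feet at (617,215), (657,219) and (698,224). The robot is clear, so I'm handing in.

```bash
python3 -c "
from plant import bot
print(bot.close_job())"
```

```text
the job is handed in; nothing more can be done
None
```

I handed the job in at about 69 s: the pots are on the mat, all three bottles were weighed and recorded and now stand upright in the white tray, and the pots were re-centred after being knocked aside; the hand-in returned no verdict.

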